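# Set the square bench timer while holding it down

### The arm

A 6-joint arm with a two-finger parallel gripper is mounted at the origin on a cart in front of the work surface, level with it; the furniture and walls round the work are solid. World frame = base frame: x ahead of the robot, y to its left, z up, the work surface at z = 0. Lengths are in m, angles in rad, forces in N, time in s.
With the tool pointing down it reaches from about 0.375 to 0.975 m from the base axis. Payload 3.8 kg.
Tool frame: the origin (TCP) lies on the mounting face of the last link; the fingertips stand 173 mm ahead of it and the grasp point (between the pads) lies 155 mm ahead of it; z points along the fingers, y is the direction in which the jaws open and shut (so a half turn about z gives the same grasp; the last joint's range is limited). The gripper opens to 85 mm and grips with 20 to 120 N. Pads are 22 mm wide; open, the fingers measure 114 mm over their backs; the gripper's body (76 mm by 85 mm) begins 54 mm behind the grasp point. The pads swing forward as they close: fully open they stand 13 mm farther back than shut.
Start: joints at [-1.274, 0.264, 1.604, -0, 1.274, -0.037], TCP at [0.221, -0.638, 0.405] pointing down, gripper open.
Joint ranges: [-2.63, 2.63], [-0.94, 2.18], [0.31, 2.57], [-1.31, 4.45], [0, 2.66], [-2.55, 2.55]. Speed limits (rad/s): [2.57, 2.57, 3.14, 3.14, 3.14, 3.14].

### API

Orientations are given as a rotation vector (axis times angle).
In Python, from workcell import bot, imaging, order gives the robot as it stands. The module is installed in compiled form; this text tells all that it offers.
- The arm moves only by the shell command python3 -m creep 'ROWS' [OPENING] [FORCE]. ROWS is JSON, a list of rows, each an object with "slide": the shift along the tool's x, y, z each as a share of 25 mm, from -1 to 1, a list of three; "angular": the turn, a rotation vector about the tool's x, y, z each as a share of 4 degrees, from -1 to 1, a list of three. A call has 1 to 5 rows; each row shifts and turns the commanded pose from where the row before left it, along the tool's axes as they then stand; what a row does not reach is not made up. A row lasts 1/12 s, in which the tool goes at most 41.7 mm and 7.16 degrees, less where a joint would pass 70% of its speed; a pose out of reach is approached as far as the arm can. A call with a number of a shift or a turn outside -1 to 1 is refused whole. A call with a gripper value outside its range is refused whole. OPENING is the closure, from -1 (fully open) to 1 (shut), set as the call begins (- or left out, the last holds). The fingers move at their own pace and stop on an object; FORCE is the grip in N (left out, the last holds). Time passes only in rows, so rows that do not move let the fingers close. It gives the time, the measured TCP pose, the force and the opening at its end, in the units of the state.
- bot.read_state(): the state, without advancing time (a new reading comes with each control period).
- imaging.read_camera(name): name is "scene" or "top"; returns (picture, depth): 480x640x3 uint8, red, green, blue; 480x640 float32, m along the optical axis (not along the pixel's ray), 0 where there is no reading.
- imaging.camera_model(name): a dict with "fovy" (degrees; the focal length in pixels is half the picture's height over the tangent of half this angle, whatever the lens; pixels are square), "cx", "cy" (the principal point, pixels), "k1" (the pictures are not rectified: a ray, as slopes to the right and down, at radius r is drawn at 1 + k1 r^2 times it, then the intrinsics apply), "camera_from_world" (4x4, takes a point from world to camera coordinates). Camera axes: x right, y down, z forward; pixel columns grow to the right and rows downward; lengths in m; the calibration is good to about 2 mm. A picture is of the moment at which its call begins. camera_model takes no time and is no camera call.
- order.finish_job(): hands the job in, once; it reports no verdict.
The state is a dict: "time": time; "q": joint angles; "joint_vel": joint speeds; "joint_torque": joint torques, N m; "tool_pos": TCP position; "tcp_rot": TCP orientation; "wrist_force": force on the tool from outside, world axes, zero at the start; "torque": the same for the moment, N m; "width": opening from 0.0 (shut) to 1.0 (fully open).
Only numpy, scipy, OpenCV 4.12 (cv2) and the standard library are available. Lean on these libraries where they do the work, as an engineer would, in place of code of your own. Each camera call takes 0.05 s, during which the arm holds its last target.

### The job

The polish needs its curing time: set the square bench timer by turning its knob clockwise until the white pointer line stands at the long white mark on its top. The knob is stiff and the timer stands loose, so push the knob down against its spring and keep pressing while you turn, so that the timer itself neither twists nor shifts on the table. Let go when it is set, and leave the round timer alone.

Things in the scene. Friction and masses are not known exactly. Their poses are not given: they have to be found in the camera images.
- square_timer: the square timer: a loose grey box 92 x 92 mm, rubber underside, top face 42 mm above the table, about 0.3 kg. Origin: centre of its underside, on the knob's axis; z up. On its top face a white dot on the +x side marks the knob's zero, the long white mark is on the -y side; the -x side face has seven upright slots
- square_grip (a point): point on the axis of the square timer's black knob, 69 mm above the table, amid its upright bar grip: 50 mm long, 14 mm thick, parallel sides, 54 to 84 mm above the table, standing on a round skirt of 58 mm diameter. Turns with the knob: x runs along the bar to its pointer end (white line on half its top and down that end), z up
- square_knob (a joint): clockwise angle (from above) of the square timer's knob, rad: 0 = pointer along the timer's +x, 1.571 = along its -y, at the long mark; range 0 to 5.2. The bar lies at the timer's yaw minus this angle. Stiff, friction about 0.09 N m, enough to spin the whole timer if it is not pressed down; stays where it is left
- square_press (a joint): how far the square timer's knob is pushed down, m: 0 = up, stop at 0.005; spring 2.5 N/mm with 3 N preload, so about 10 N at 3 mm, 13 N at 4 mm, and 10 N or more holds the timer still. Springs up when released; skirt and bar go down with it; the knob can be turned at any depth
- square_mark (a point): outer end of the long white mark (13 x 4 mm, the only long one; the other ticks are 4 mm) on the square timer's top face, 44 mm from the knob's axis towards the timer's -y side, 42 mm above the table
- round_timer: the other timer, a loose grey round box of 92 mm diameter, the same height and with the same knob; to be left alone. Origin: centre of its underside

How it is judged:
On the way:
1. the square timer's knob stands at the long mark (within 10 degrees) while it is still pressed down (1 mm or more) (value of joint square_knob between 1.396 and 1.745 rad and value of joint square_press above 0.001 m), for 0.1 s.
At the end, for the whole second after the job is handed in: the square timer's pointer is within 10 degrees of the long mark; the timer stands flat, at rest and released, its centre and its long mark each within 15 mm of where they were at the start; the round timer is within 15 mm of where it was (value of joint square_knob between 1.396 and 1.745 rad and distance of each of square_timer, square_mark, round_timer from where it was at the start of the episode below 0.015 m and angle between square_timer's own z axis and vertical below 0.05 rad and linear speed of square_timer below 0.02 m/s); the robot touches nothing.
It fails at once if the square timer is twisted or shifted: its long mark or its centre leaves its place by more than 20 mm (distance of any of square_mark, square_timer from where it was at the start of the episode above 0.02 m).
It fails at once if the round timer is handled (pushed with more than 4 N by the fingers or moved more than 15 mm) (contact force between the fingers and round_timer above 4 N or distance of round_timer from where it was at the start of the episode above 0.015 m).
It also fails if it takes over 32 s, if anything falls off the work surface, if the arm or the gripper's body presses on something with over 40 N, if the wrist force passes 120 N, or if a joint passes its speed limit or range.

## Working session

There is one attempt and no reset: what is moved stays moved. The work goes in short steps, Python scripts to look and compute and a shell command to move; the robot and the scene stay as the last step left them, time stands still between calls to the robot, and variables do not carry over. Pictures are saved under pics/ and viewed, and the job is handed in when it is done.

```bash
mkdir -p pics; python3 - <<'E'
from workcell import bot, imaging
import cv2
s=bot.read_state(); print({k:(v if not hasattr(v,'tolist') else v.tolist()) for k,v in s.items()})
for n in('scene','top'):
    p,d=imaging.read_camera(n); cv2.imwrite(f'pics/{n}0.png',p[:,:,::-1]); 
    import numpy as np; np.savez(f'pics/{n}0.npz',p=p,d=d)
    print(imaging.camera_model(n))
E
```

```text
{'time': 0.0, 'q': [-1.2739050196807837, 0.264766731948613, 1.6053561646237153, 4.061032044725245e-06, 1.2737104489990678, -0.036900666673749485], 'joint_vel': [-0.0007860350277987159, -0.0013093656741791858, 0.0007889167344684741, -0.00013444330532109836, 0.0015546334119364883, -1.5778373664916755e-05], 'joint_torque': [-0.00036543116948450916, -51.51073694229126, -36.731722354888916, 0.00029424147214740515, 0.013035246811341494, 2.154734204395936e-05], 'tool_pos': [0.2210486490803804, -0.6374223021000235, 0.4033620789044158], 'tcp_rot': [-3.09574960188893, -0.5215174819553888, 0.0004498888147837377], 'wrist_force': [0.04709966547839234, -0.8486072627406627, 0.28389367068697746], 'torque': [0.030691135077399942, 0.015687933506237497, -0.03598437410075018], 'width': 0.9953884921949203}
{'fovy': 53.05146456267772, 'cx': 315.29651608263333, 'cy': 241.61638349427747, 'k1': -0.054018410873242856, 'camera_from_world': array([[ 0.57534558, -0.81785489,  0.00953131, -0.55833964],
       [-0.33090268, -0.24340919, -0.91173208,  0.16567169],
       [ 0.74798455,  0.52140708, -0.41067478,  0.66830213],
       [ 0.        ,  0.        ,  0.        ,  1.        ]])}
{'fovy': 43.04266916934631, 'cx': 322.2519149242085, 'cy': 248.61812454425373, 'k1': -0.1772475858898979, 'camera_from_world': array([[-0.03049213, -0.99951841, -0.00575918, -0.31498004],
       [-0.99408138,  0.03092633, -0.10414306,  0.52003365],
       [ 0.10427102,  0.00254955, -0.99454565,  0.87630356],
       [ 0.        ,  0.        ,  0.        ,  1.        ]])}
```

View pics/scene0.png

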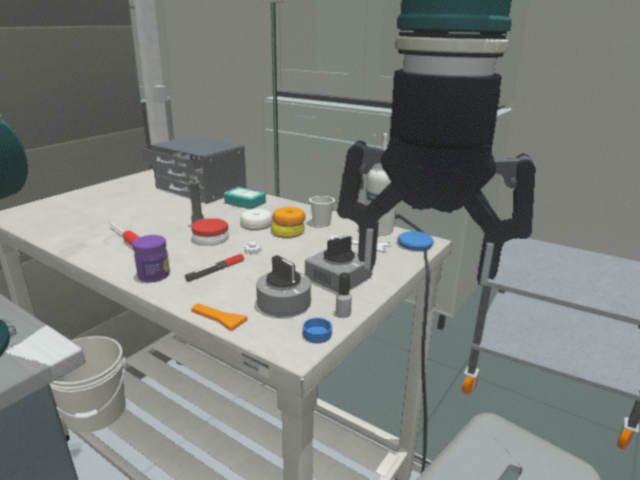

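View pics/top0.png

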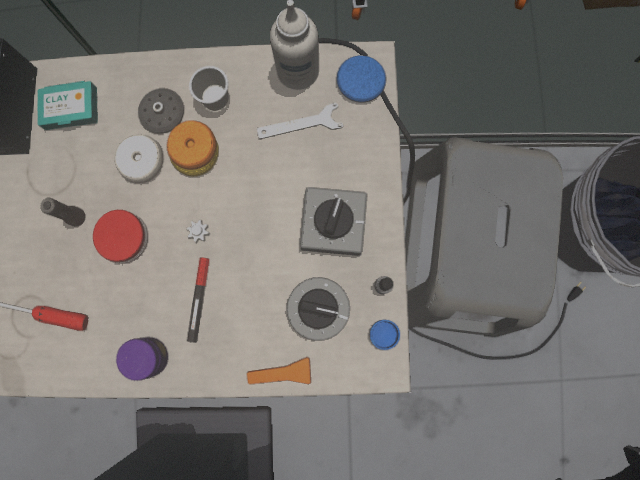

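The top view shows the square timer at about (333,220) and the round one at about (318,309). I'll zoom in on the square one.

```bash
cat > h.py <<'E'
import numpy as np, cv2
from workcell import imaging
def ray(n,uv):
    m=imaging.camera_model(n); f=240/np.tan(np.radians(m['fovy']/2))
    d=np.array([(uv[0]-m['cx'])/f,(uv[1]-m['cy'])/f]); u=d.copy()
    for _ in range(30): u=d/(1+m['k1']*(u@u))
    T=m['camera_from_world']; R=T[:3,:3]
    return -R.T@T[:3,3], R.T@np.r_[u,1]
def onz(n,uv,z):
    o,r=ray(n,uv); return o+r*(z-o[2])/r[2]
def proj(n,p):
    m=imaging.camera_model(n); f=240/np.tan(np.radians(m['fovy']/2))
    T=m['camera_from_world']; c=T[:3,:3]@p+T[:3,3]; u=c[:2]/c[2]; u=u*(1+m['k1']*(u@u)); return u*f+[m['cx'],m['cy']]
E
python3 - <<'E'
import numpy as np,cv2
p=np.load('pics/top0.npz')['p'][180:265,290:375,::-1]
cv2.imwrite('pics/z0.png',cv2.resize(p,None,fx=7,fy=7,interpolation=cv2.INTER_CUBIC))
p=np.load('pics/scene0.npz')['p'][220:310,290:390,::-1]
cv2.imwrite('pics/z1.png',cv2.resize(p,None,fx=6,fy=6,interpolation=cv2.INTER_CUBIC))
E
```

```text
(no output)
```

View pics/z0.png

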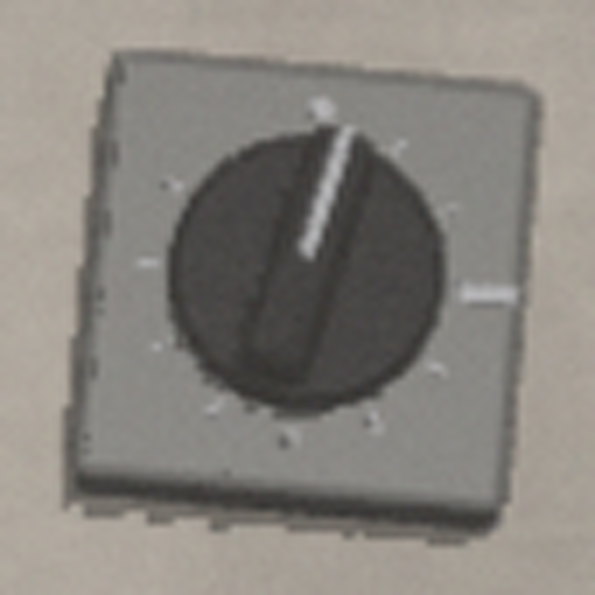

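View pics/z1.png

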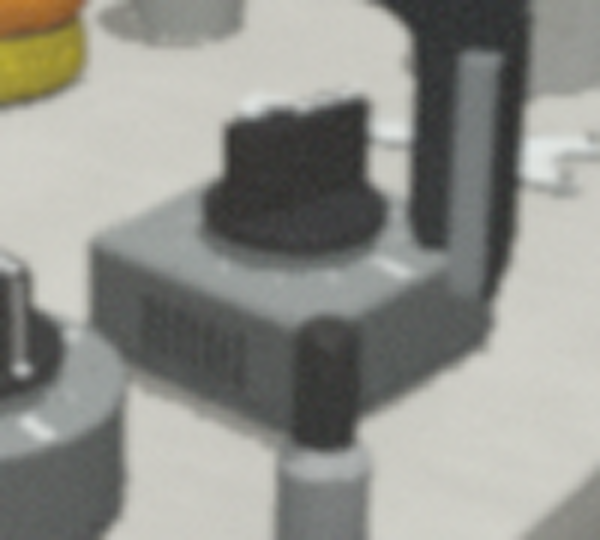

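```bash
python3 - <<'E'
from h import *
Z=lambda X,Y:(290+(X+.5)/7-.5,180+(Y+.5)/7-.5)
P=lambda X,Y,z:onz('top',Z(X,Y),z)[:2]
ang=lambda v:np.degrees(np.arctan2(v[1],v[0]))
c=[P(115,55,.042),P(538,88,.042),P(497,502,.042),P(80,474,.042)]
print('corners',np.round(c,4),'ctr',np.mean(c,0).round(4),'sides',[np.linalg.norm(c[i]-c[i-1]).round(4) for i in range(4)])
print('edge angs',ang(c[0]-c[1])-90,ang(c[3]-c[2])-90,ang(c[1]-c[2]),ang(c[0]-c[3]))
dot=P(321,107,.042);mi,mo=P(460,293,.042),P(518,294,.042)
ctr=np.mean(c,0);print('mark r',np.linalg.norm(mo-ctr),'yaw from mark',ang(mo-ctr)+90,'dot',ang(dot-ctr),np.linalg.norm(dot-ctr))
p=np.load('pics/top0.npz')['p'].astype(int)
a,b=P(307,255,.084),P(348,128,.084);print('pointer',a,b,ang(b-a),np.linalg.norm(b-a), 'from ctr',ang(b-ctr))
for z in (.054,):
  # skirt circle: extents
  L,R,T,B=P(168,270,z),P(447,270,z),P(305,130,z),P(305,413,z); print('skirt',(L[1]+R[1])/2,(T[0]+B[0])/2,np.linalg.norm(L-R),np.linalg.norm(T-B))
# round
print('round approx',onz('top',(318,309),.042))
d=np.load('pics/top0.npz')['d']; print('depth h', )
o,r=ray('top',(333,220)); print(o+r*d[220,333])
o,r=ray('top',(310,240)); print(o+r*d[240,310])
# scene check: reproj of long mark, bar top
p3=np.r_[mo,.042];print('scene mark',proj('scene',p3),'exp',(290+405/6,220+270/6)); print('scene bar pointer',proj('scene',np.r_[b,.084]),'ctr',proj('scene',np.r_[ctr,.084]))
E
```

```text
corners [[ 0.5999 -0.3097]
 [ 0.5901 -0.3985]
 [ 0.5028 -0.3866]
 [ 0.5114 -0.3   ]] ctr [ 0.551  -0.3487] sides [np.float64(0.0891), np.float64(0.0894), np.float64(0.0881), np.float64(0.087)]
edge angs -6.315012973805949 -5.644004134235658 -7.810517994962936 -6.255030811765221
mark r 0.044157405395206815 yaw from mark -6.066057910510153 dot -6.3044421618991775 0.036575893206819705
pointer [ 0.54931063 -0.34798393] [ 0.57478651 -0.35703481] -19.558738782348108 0.027035881450977635 from ctr -19.362499374596116
skirt -0.34851864011636696 0.5507694227468104 0.05761678087682146 0.05911902358168227
round approx [ 0.42096762 -0.32207123  0.042     ]
depth h
[ 0.5436371  -0.34719628  0.08431542]
[ 0.52114308 -0.31348924  0.04608278]
scene mark [358.85512962 265.30313581] exp (357.5, 265.0)
scene bar pointer [350.98906287 233.83498098] ctr [340.15054516 236.9545684 ]
```

```bash
python3 -m creep '[{"slide":[0.95,-0.39,0],"angular":[0,0,0]},{"slide":[0.95,-0.39,0],"angular":[0,0,0]},{"slide":[0.95,-0.39,0],"angular":[0,0,0]},{"slide":[0.95,-0.39,0],"angular":[0,0,0]},{"slide":[0.95,-0.39,0],"angular":[0,0,0]}]' -1 40
```

```text
time: 0.52
tool_pos: [0.3179, -0.5518, 0.4039]
tcp_rot: [-3.097, -0.521, 0.001]
wrist_force: [-0.2, -0.8, 0.7]
width: 0.998
```

```bash
python3 -m creep '[{"slide":[0.95,-0.39,0],"angular":[0,0,0]},{"slide":[0.95,-0.39,0],"angular":[0,0,0]},{"slide":[0.95,-0.39,0],"angular":[0,0,0]},{"slide":[0.95,-0.39,0],"angular":[0,0,0]},{"slide":[0.95,-0.39,0],"angular":[0,0,0]}]'
python3 -m creep '[{"slide":[0.95,-0.39,0],"angular":[0,0,0]},{"slide":[0.95,-0.39,0],"angular":[0,0,0]},{"slide":[0.95,-0.39,0],"angular":[0,0,0]},{"slide":[0.95,-0.39,0],"angular":[0,0,0]},{"slide":[0.95,-0.39,0],"angular":[0,0,0]}]'
python3 -m creep '[{"slide":[0.95,-0.39,0],"angular":[0,0,0]},{"slide":[0.95,-0.39,0],"angular":[0,0,0]},{"slide":[0,0,0],"angular":[0,0,-1]},{"slide":[0,0,0],"angular":[0,0,-1]},{"slide":[0,0,0],"angular":[0,0,-1]}]'
```

```text
time: 0.93
tool_pos: [0.4143, -0.4667, 0.4041]
tcp_rot: [-3.097, -0.522, 0.001]
wrist_force: [0.0, -0.5, 0.0]
width: 1.002
time: 1.35
tool_pos: [0.5105, -0.3817, 0.404]
tcp_rot: [-3.097, -0.522, 0.001]
wrist_force: [-0.2, 0.2, -0.3]
width: 0.996
time: 1.77
tool_pos: [0.5487, -0.348, 0.4038]
tcp_rot: [-3.023, -0.85, 0.002]
wrist_force: [0.2, 1.1, -0.6]
width: 0.997
```

```bash
for i in 1; do :; done
python3 -m creep '[{"slide":[0,0,0],"angular":[0,0,-1]},{"slide":[0,0,0],"angular":[0,0,-1]},{"slide":[0,0,0],"angular":[0,0,-1]},{"slide":[0,0,0],"angular":[0,0,-1]},{"slide":[0,0,0],"angular":[0,0,-1]}]'
python3 -m creep '[{"slide":[0,0,0],"angular":[0,0,-1]},{"slide":[0,0,0],"angular":[0,0,-1]},{"slide":[0,0,0],"angular":[0,0,-1]},{"slide":[0,0,0],"angular":[0,0,-1]},{"slide":[0,0,0],"angular":[0,0,-1]}]'
python3 -c "
from workcell import bot; from scipy.spatial.transform import Rotation as R; import numpy as np
s=bot.read_state(); M=R.from_rotvec(s['tcp_rot']).as_matrix(); print(s['q'],s['tool_pos'],np.degrees(np.arctan2(M[1,0],M[0,0])),M[:,2])"
```

```text
time: 2.18
tool_pos: [0.5481, -0.3487, 0.4039]
tcp_rot: [-2.831, -1.36, 0.001]
wrist_force: [-0.1, 0.2, -0.3]
width: 0.999
time: 2.6
tool_pos: [0.5481, -0.3487, 0.4039]
tcp_rot: [-2.551, -1.831, 0.001]
wrist_force: [-1.4, 0.2, -0.7]
width: 1.0
[-6.04955374e-01  2.17460674e-01  1.66237971e+00  4.43817307e-05
  1.26311511e+00 -2.79002418e-01] [ 0.54813153 -0.34871654  0.40389943] 71.3234840992609 [-1.09692344e-03  8.09876511e-04 -9.99999070e-01]
```

```bash
python3 -m creep '[{"slide":[0,0,0],"angular":[0,0,-1]},{"slide":[0,0,0],"angular":[0,0,-1]},{"slide":[0,0,0],"angular":[0,0,-1]},{"slide":[0,0,0],"angular":[0,0,-1]},{"slide":[0,0,0],"angular":[0,0,-1]}]'
python3 -m creep '[{"slide":[0,0,0],"angular":[0,0,-1]},{"slide":[0,0,0],"angular":[0,0,-1]},{"slide":[0,0,0],"angular":[0,0,-1]},{"slide":[0,0,0],"angular":[0,0,-1]},{"slide":[0,0,0],"angular":[0,0,-1]}]'
python3 -m creep '[{"slide":[0,0,0],"angular":[0,0,-1]},{"slide":[0,0,0],"angular":[0,0,-1]},{"slide":[0,0,0],"angular":[0,0,-1]},{"slide":[0,0,0],"angular":[0,0,-1]},{"slide":[0,0,0],"angular":[0,0,-1]}]'
python3 -m creep '[{"slide":[0,0,0],"angular":[0,0,-1]},{"slide":[0,0,0],"angular":[0,0,-1]},{"slide":[0,0,0],"angular":[0,0,-1]},{"slide":[0,0,0],"angular":[0,0,-1]},{"slide":[0,0,0],"angular":[0,0,-1]}]'
python3 -m creep '[{"slide":[0,0,0],"angular":[0,0,-1]},{"slide":[0,0,0],"angular":[0,0,-1]},{"slide":[0,0,0],"angular":[0,0,0]}]'
cat > st.py <<'E'
from workcell import bot; from scipy.spatial.transform import Rotation as R; import numpy as np
s=bot.read_state(); M=R.from_rotvec(s['tcp_rot']).as_matrix(); p=np.array(s['tool_pos'])
y=np.degrees(np.arctan2(M[1,0],M[0,0]))
print('t',round(s['time'],2),'q',np.round(s['q'],3),'pos',p.round(4),'grasp',(p+.155*M[:,2]).round(4),'yaw',y.round(2),'z',M[:,2].round(4),'F',np.round(s['wrist_force'],1),'Tq',np.round(s['torque'],2),'w',s['width'])
d=np.array([.551,-.3485,.233])-p
print('to target, tool axes mm',(M.T@d*1000).round(1))
E
python3 st.py
```

```text
time: 3.02
tool_pos: [0.5481, -0.3487, 0.4039]
tcp_rot: [-2.195, -2.246, 0.0]
wrist_force: [0.7, -0.2, -0.3]
width: 1.0
time: 3.43
tool_pos: [0.5481, -0.3487, 0.4039]
tcp_rot: [-1.771, -2.593, -0.0]
wrist_force: [-0.5, -0.0, -0.3]
width: 1.0
time: 3.85
tool_pos: [0.5481, -0.3487, 0.4039]
tcp_rot: [-1.294, -2.861, -0.0]
wrist_force: [0.2, 0.5, -0.5]
width: 0.998
time: 4.27
tool_pos: [0.5482, -0.3487, 0.4039]
tcp_rot: [-0.778, -3.043, -0.001]
wrist_force: [-0.3, 0.3, -0.3]
width: 0.999
time: 4.52
tool_pos: [0.5481, -0.3488, 0.404]
tcp_rot: [-0.566, -3.089, -0.001]
wrist_force: [-0.1, 0.2, -0.3]
width: 0.999
t 4.52 q [-0.605  0.217  1.662 -0.     1.263 -1.813] pos [ 0.5481 -0.3488  0.404 ] grasp [ 0.548  -0.3487  0.249 ] yaw 159.22 z [-1.e-03  7.e-04 -1.e+00] F [-0.1  0.2 -0.3] Tq [-0.04 -0.01 -0.02] w 0.9989975485799332
to target, tool axes mm [ -2.8   1.2 171. ]
```

```bash
python3 -m creep '[{"slide":[-0.12,0.05,1],"angular":[0,0,-0.32]},{"slide":[0,0,1],"angular":[0,0,0]},{"slide":[0,0,1],"angular":[0,0,0]},{"slide":[0,0,0.9],"angular":[0,0,0]},{"slide":[0,0,0],"angular":[0,0,0]}]'
python3 st.py
python3 - <<'E'
from h import *
for n in('scene','top'):
    p,d=imaging.read_camera(n); cv2.imwrite(f'pics/{n}1.png',p[:,:,::-1])
    q=p[180:330,260:420] if n=='scene' else p[150:270,270:400]
    cv2.imwrite(f'pics/{n}1z.png',cv2.resize(q[:,:,::-1],None,fx=4,fy=4,interpolation=cv2.INTER_CUBIC))
E
```

```text
time: 4.93
tool_pos: [0.5494, -0.3472, 0.3007]
tcp_rot: [-0.536, -3.085, -0.007]
wrist_force: [-0.0, 0.4, -1.2]
width: 0.998
t 4.93 q [-0.602  0.3    1.757  0.     1.095 -1.829] pos [ 0.5494 -0.3472  0.3007] grasp [ 0.548  -0.3463  0.1457] yaw 160.3 z [-0.009   0.0062 -0.9999] F [-0.   0.4 -1.2] Tq [-0.01  0.09 -0.03] w 0.9975500607078441
to target, tool axes mm [-2.6 -0.8 67.6]
```

View pics/scene1z.png

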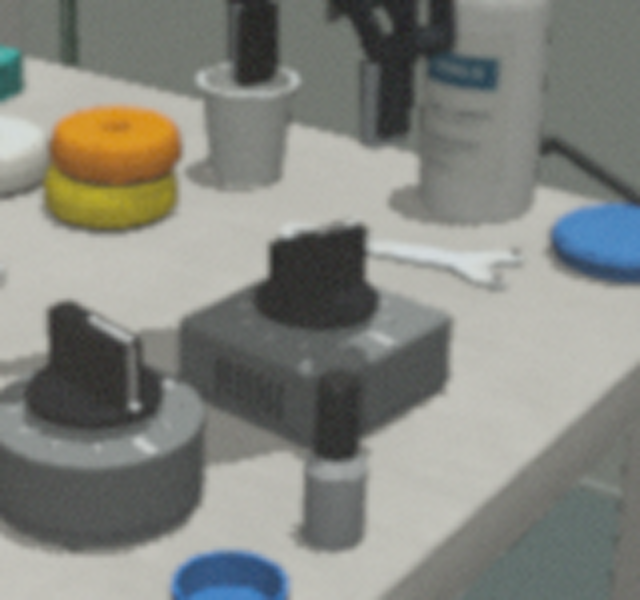

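View pics/top1z.png

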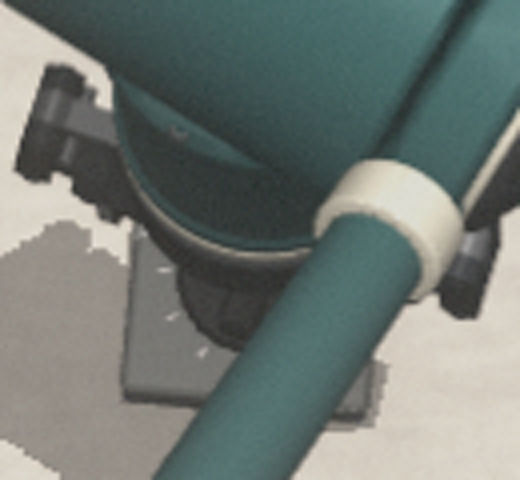

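The scene view shows both fingers above and either side of the bar grip (bar at about (338,245), full picture), clear of it. I'll read the settled pose before going down.

```bash
python3 st.py
```

```text
t 5.03 q [-0.602  0.297  1.751  0.     1.097 -1.83 ] pos [ 0.5511 -0.3485  0.306 ] grasp [ 0.5507 -0.3482  0.151 ] yaw 160.34 z [-0.0026  0.0018 -1.    ] F [-0.2 -0.  -0.1] Tq [-0.05  0.01  0.03] w 1.0022372950817242
to target, tool axes mm [-0.1 -0.1 73. ]
```

```bash
python3 -m creep '[{"slide":[0,0,0.9],"angular":[0,0,0]},{"slide":[0,0,0.9],"angular":[0,0,0]},{"slide":[0,0,0.8],"angular":[0,0,0]},{"slide":[0,0,0.3],"angular":[0,0,0]},{"slide":[0,0,0.14],"angular":[0,0,0]}]'
python3 -m creep '[{"slide":[0,0,0],"angular":[0,0,0]},{"slide":[0,0,0],"angular":[0,0,0]}]'
python3 st.py
python3 - <<'E'
from h import *
p,d=imaging.read_camera('scene')
cv2.imwrite('pics/s2z.png',cv2.resize(p[150:300,260:420,::-1],None,fx=4,fy=4,interpolation=cv2.INTER_CUBIC))
E
```

```text
time: 5.45
tool_pos: [0.5517, -0.3488, 0.2313]
tcp_rot: [-0.535, -3.095, -0.0]
wrist_force: [-0.2, -0.4, 0.0]
width: 0.999
time: 5.62
tool_pos: [0.5524, -0.3493, 0.2332]
tcp_rot: [0.534, 3.093, -0.002]
wrist_force: [-0.2, 0.4, 0.8]
width: 0.999
t 5.62 q [-0.602  0.372  1.799 -0.     0.967 -1.831] pos [ 0.5524 -0.3493  0.2332] grasp [ 0.5528 -0.3496  0.0782] yaw 160.39 z [ 0.0025 -0.0017 -1.    ] F [-0.2  0.4  0.8] Tq [ 0.01 -0.03  0.04] w 0.9992704590993854
to target, tool axes mm [1.6 0.3 0.2]
```

View pics/s2z.png

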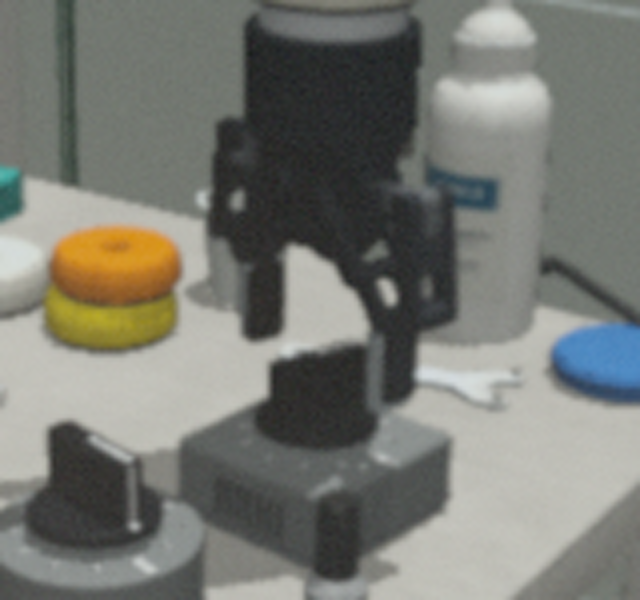

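```bash
python3 -m creep '[{"slide":[0.06,0,0.1],"angular":[0,0,0]},{"slide":[0,0,0],"angular":[0,0,0]},{"slide":[0,0,0],"angular":[0,0,0]},{"slide":[0,0,0],"angular":[0,0,0]},{"slide":[0,0,0],"angular":[0,0,0]}]' 1 40
python3 st.py
python3 -m creep '[{"slide":[0,0,0],"angular":[0,0,0]},{"slide":[0,0,0],"angular":[0,0,0]},{"slide":[0,0,0],"angular":[0,0,0]},{"slide":[0,0,0],"angular":[0,0,0]},{"slide":[0,0,0],"angular":[0,0,0]}]' 
python3 st.py
```

```text
time: 6.08
tool_pos: [0.5502, -0.3483, 0.2289]
tcp_rot: [0.535, 3.095, -0.0]
wrist_force: [-0.2, -0.1, 0.2]
width: 0.301
t 6.08 q [-0.603  0.374  1.806  0.     0.961 -1.831] pos [ 0.5502 -0.3483  0.2289] grasp [ 0.5502 -0.3483  0.0739] yaw 160.4 z [ 3.e-04 -2.e-04 -1.e+00] F [-0.2 -0.1  0.2] Tq [ 0.02 -0.01  0.  ] w 0.301422559229138
to target, tool axes mm [-0.8  0.1 -4.1]
time: 6.5
tool_pos: [0.5501, -0.3483, 0.2289]
tcp_rot: [0.535, 3.096, -0.0]
wrist_force: [-1.0, 0.9, 2.5]
width: 0.155
t 6.5 q [-0.603  0.374  1.806 -0.     0.961 -1.831] pos [ 0.5501 -0.3483  0.2289] grasp [ 0.5501 -0.3484  0.0739] yaw 160.4 z [ 0.e+00 -1.e-04 -1.e+00] F [-1.   0.9  2.5] Tq [0.03 0.18 0.06] w 0.1548359168105817
to target, tool axes mm [-0.9  0.1 -4.1]
```

```bash
python3 -m creep '[{"slide":[0,0,0.05],"angular":[0,0,0]},{"slide":[0,0,0.05],"angular":[0,0,0]},{"slide":[0,0,0.05],"angular":[0,0,0]},{"slide":[0,0,0],"angular":[0,0,0]},{"slide":[0,0,0],"angular":[0,0,0]}]' 
python3 st.py
```

```text
time: 6.92
tool_pos: [0.5502, -0.3484, 0.2262]
tcp_rot: [0.534, 3.096, -0.0]
wrist_force: [-3.4, 1.8, 8.7]
width: 0.154
t 6.92 q [-0.603  0.377  1.807 -0.     0.957 -1.831] pos [ 0.5502 -0.3484  0.2262] grasp [ 0.5502 -0.3484  0.0712] yaw 160.41 z [-0.e+00 -1.e-04 -1.e+00] F [-3.4  1.8  8.7] Tq [ 0.29  0.6  -0.02] w 0.15426923225071845
to target, tool axes mm [-0.8  0.1 -6.8]
```

```bash
python3 -m creep '[{"slide":[0,0,0.05],"angular":[0,0,0]},{"slide":[0,0,0.03],"angular":[0,0,0]},{"slide":[0,0,0],"angular":[0,0,0]},{"slide":[0,0,0],"angular":[0,0,0]}]' 
python3 st.py
```

```text
time: 7.25
tool_pos: [0.5502, -0.3484, 0.2249]
tcp_rot: [0.535, 3.096, -0.0]
wrist_force: [-4.1, 3.1, 12.6]
width: 0.152
t 7.25 q [-0.603  0.379  1.808 -0.     0.955 -1.831] pos [ 0.5502 -0.3484  0.2249] grasp [ 0.5503 -0.3484  0.0699] yaw 160.41 z [ 1.e-04 -2.e-04 -1.e+00] F [-4.1  3.1 12.6] Tq [0.49 0.84 0.01] w 0.15203951981614228
to target, tool axes mm [-0.8  0.1 -8.1]
```

```bash
python3 -m creep '[{"slide":[0,0,0.03],"angular":[0,0,0.5]},{"slide":[0,0,0],"angular":[0,0,0.5]},{"slide":[0,0,0],"angular":[0,0,0.5]},{"slide":[0,0,0],"angular":[0,0,0.5]},{"slide":[0,0,0],"angular":[0,0,0.5]}]' 
python3 st.py
```

```text
time: 7.67
tool_pos: [0.5503, -0.3483, 0.2244]
tcp_rot: [0.805, 3.037, -0.0]
wrist_force: [-5.3, 2.9, 13.2]
width: 0.158
t 7.67 q [-0.603  0.379  1.808 -0.     0.954 -1.655] pos [ 0.5503 -0.3483  0.2244] grasp [ 0.5503 -0.3483  0.0694] yaw 150.32 z [ 1.e-04 -2.e-04 -1.e+00] F [-5.3  2.9 13.2] Tq [0.56 0.86 0.1 ] w 0.15816651590710204
to target, tool axes mm [-0.7  0.2 -8.6]
```

```bash
python3 -m creep '[{"slide":[0,0,0],"angular":[0,0,0.8]},{"slide":[0,0,0],"angular":[0,0,0.8]},{"slide":[0,0,0],"angular":[0,0,0.8]},{"slide":[0,0,0],"angular":[0,0,0.8]},{"slide":[0,0,0],"angular":[0,0,0.8]}]' 
python3 st.py
python3 -m creep '[{"slide":[0,0,0],"angular":[0,0,0.8]},{"slide":[0,0,0],"angular":[0,0,0.8]},{"slide":[0,0,0],"angular":[0,0,0.8]},{"slide":[0,0,0],"angular":[0,0,0.8]},{"slide":[0,0,0],"angular":[0,0,0.8]}]' 
python3 st.py
python3 - <<'E'
from h import *
p,d=imaging.read_camera('scene')
cv2.imwrite('pics/s3z.png',cv2.resize(p[190:310,270:400,::-1],None,fx=5,fy=5,interpolation=cv2.INTER_CUBIC))
E
```

```text
time: 8.08
tool_pos: [0.5503, -0.3482, 0.2244]
tcp_rot: [1.221, 2.894, 0.0]
wrist_force: [-5.6, 3.2, 13.9]
width: 0.156
t 8.08 q [-0.602  0.38   1.808  0.     0.954 -1.375] pos [ 0.5503 -0.3482  0.2244] grasp [ 0.5504 -0.3482  0.0694] yaw 134.26 z [ 3.e-04 -0.e+00 -1.e+00] F [-5.6  3.2 13.9] Tq [0.66 0.86 0.1 ] w 0.1561457595707974
to target, tool axes mm [-0.7  0.3 -8.6]
time: 8.5
tool_pos: [0.5504, -0.3481, 0.2244]
tcp_rot: [1.612, 2.696, 0.001]
wrist_force: [-4.3, 3.8, 13.1]
width: 0.155
t 8.5 q [-0.602  0.379  1.808  0.     0.954 -1.096] pos [ 0.5504 -0.3481  0.2244] grasp [ 0.5505 -0.3481  0.0694] yaw 118.26 z [ 5.e-04  1.e-04 -1.e+00] F [-4.3  3.8 13.1] Tq [0.72 0.78 0.08] w 0.1551065251837657
to target, tool axes mm [-0.6  0.3 -8.6]
```

View pics/s3z.png

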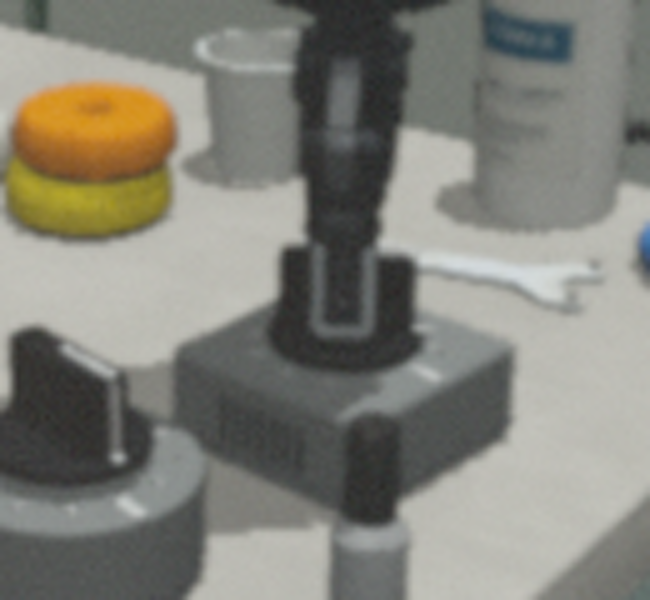

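The timer hasn't moved: its mark is still at about (356,265), and the knob is turning with the fingers. I'll continue the last 34.5°.

```bash
python3 -m creep '[{"slide":[0,0,0],"angular":[0,0,0.8]},{"slide":[0,0,0],"angular":[0,0,0.8]},{"slide":[0,0,0],"angular":[0,0,0.8]},{"slide":[0,0,0],"angular":[0,0,0.8]},{"slide":[0,0,0],"angular":[0,0,0.8]}]' 
python3 -m creep '[{"slide":[0,0,0],"angular":[0,0,0.9]},{"slide":[0,0,0],"angular":[0,0,0.9]},{"slide":[0,0,0],"angular":[0,0,0.9]},{"slide":[0,0,0],"angular":[0,0,0.9]},{"slide":[0,0,0],"angular":[0,0,0.9]}]' 
python3 -m creep '[{"slide":[0,0,0],"angular":[0,0,0.1]},{"slide":[0,0,0],"angular":[0,0,0]},{"slide":[0,0,0],"angular":[0,0,0]}]' 
python3 st.py
python3 - <<'E'
from h import *
p,d=imaging.read_camera('scene')
cv2.imwrite('pics/s4z.png',cv2.resize(p[190:310,270:400,::-1],None,fx=5,fy=5,interpolation=cv2.INTER_CUBIC))
E
```

```text
time: 8.97
tool_pos: [0.5505, -0.3481, 0.2244]
tcp_rot: [1.971, 2.445, 0.001]
wrist_force: [-3.6, 4.6, 13.4]
width: 0.153
time: 9.38
tool_pos: [0.5507, -0.348, 0.2245]
tcp_rot: [2.33, 2.107, 0.001]
wrist_force: [-4.2, 4.5, 14.0]
width: 0.15
time: 9.63
tool_pos: [0.5507, -0.3481, 0.2245]
tcp_rot: [2.334, 2.102, 0.002]
wrist_force: [-4.6, 3.6, 14.1]
width: 0.154
t 9.63 q [-6.020e-01  3.800e-01  1.808e+00  1.000e-03  9.530e-01 -4.980e-01] pos [ 0.5507 -0.3481  0.2245] grasp [ 0.5509 -0.3481  0.0695] yaw 83.99 z [ 1.2e-03  1.0e-04 -1.0e+00] F [-4.6  3.6 14.1] Tq [ 0.75  0.64 -0.01] w 0.1535043584496522
to target, tool axes mm [-0.4  0.4 -8.5]
```

View pics/s4z.png

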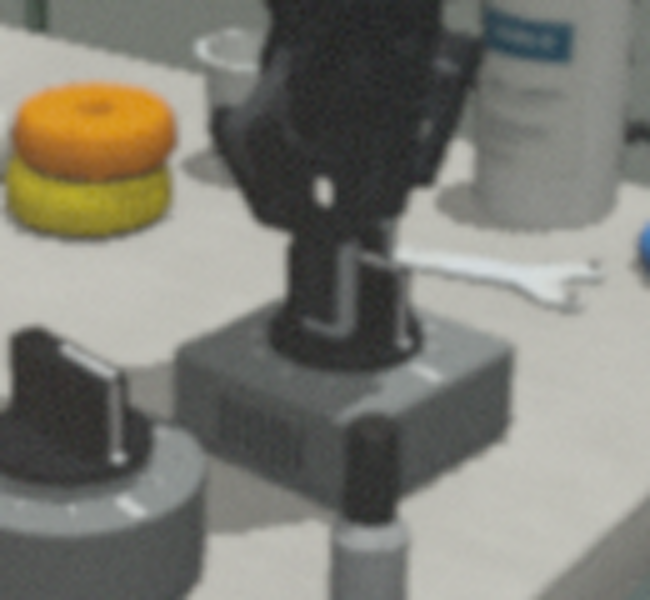

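The pointer line, at about (350,259), now faces the long mark at about (356,265), and the timer is still in place. I'll ease off the pressure and release.

```bash
python3 -m creep '[{"slide":[0,0,-0.05],"angular":[0,0,0]},{"slide":[0,0,-0.05],"angular":[0,0,0]},{"slide":[0,0,-0.04],"angular":[0,0,0]},{"slide":[0,0,0],"angular":[0,0,0]},{"slide":[0,0,0],"angular":[0,0,0]}]' 
python3 st.py
python3 -m creep '[{"slide":[0,0,0],"angular":[0,0,0]},{"slide":[0,0,0],"angular":[0,0,0]},{"slide":[0,0,0],"angular":[0,0,0]},{"slide":[0,0,0],"angular":[0,0,0]},{"slide":[0,0,0],"angular":[0,0,0]}]' -1
python3 -m creep '[{"slide":[0,0,0],"angular":[0,0,0]},{"slide":[0,0,0],"angular":[0,0,0]},{"slide":[0,0,0],"angular":[0,0,0]}]' 
python3 st.py
```

```text
time: 10.1
tool_pos: [0.5506, -0.3481, 0.2269]
tcp_rot: [2.334, 2.102, 0.002]
wrist_force: [-0.5, 1.6, 8.2]
width: 0.153
t 10.1 q [-6.020e-01  3.770e-01  1.807e+00  1.000e-03  9.570e-01 -4.980e-01] pos [ 0.5506 -0.3481  0.2269] grasp [ 0.5508 -0.348   0.0719] yaw 83.99 z [ 1.3e-03  1.0e-04 -1.0e+00] F [-0.5  1.6  8.2] Tq [ 0.43  0.28 -0.01] w 0.1527623657628336
to target, tool axes mm [-0.4  0.4 -6.1]
time: 10.52
tool_pos: [0.5497, -0.348, 0.2248]
tcp_rot: [-2.333, -2.101, 0.001]
wrist_force: [-0.7, 0.3, 0.0]
width: 0.857
time: 10.77
tool_pos: [0.55, -0.3482, 0.2253]
tcp_rot: [-2.334, -2.102, 0.0]
wrist_force: [0.6, -0.6, -0.5]
width: 1.003
t 10.77 q [-0.603  0.378  1.808 -0.     0.956 -0.498] pos [ 0.55   -0.3482  0.2253] grasp [ 0.5499 -0.3482  0.0703] yaw 84.0 z [-5.e-04  3.e-04 -1.e+00] F [ 0.6 -0.6 -0.5] Tq [0.   0.03 0.02] w 1.0026256937841218
to target, tool axes mm [-0.2  1.  -7.7]
```

```bash
python3 -m creep '[{"slide":[0,0,-0.5],"angular":[0,0,0]},{"slide":[0,0,-1],"angular":[0,0,0]},{"slide":[0,0,-1],"angular":[0,0,0]},{"slide":[0,0,-1],"angular":[0,0,0]},{"slide":[0,0,-1],"angular":[0,0,0]}]' 
python3 -m creep '[{"slide":[-1,0,-1],"angular":[0,0,0]},{"slide":[-1,0,-0.5],"angular":[0,0,0]},{"slide":[-1,0,0],"angular":[0,0,0]},{"slide":[-1,0,0],"angular":[0,0,0]},{"slide":[-1,0,0],"angular":[0,0,0]}]' 
python3 -m creep '[{"slide":[-1,0,0],"angular":[0,0,0]},{"slide":[-1,0,0],"angular":[0,0,0]},{"slide":[-1,0,0],"angular":[0,0,0]},{"slide":[-1,0,0],"angular":[0,0,0]},{"slide":[0,0,0],"angular":[0,0,0]}]' 
python3 st.py
python3 - <<'E'
from h import *
p,d=imaging.read_camera('top');cv2.imwrite('pics/top5.png',p[:,:,::-1])
cv2.imwrite('pics/t5z.png',cv2.resize(p[180:265,290:375,::-1],None,fx=7,fy=7,interpolation=cv2.INTER_CUBIC))
E
```

```text
time: 11.18
tool_pos: [0.5501, -0.3482, 0.3403]
tcp_rot: [2.334, 2.102, 0.0]
wrist_force: [0.8, 0.6, -0.3]
width: 1.001
time: 11.6
tool_pos: [0.537, -0.4736, 0.3779]
tcp_rot: [2.333, 2.101, 0.0]
wrist_force: [0.2, 0.3, -0.5]
width: 1.0
time: 12.02
tool_pos: [0.525, -0.5762, 0.3764]
tcp_rot: [2.336, 2.097, -0.003]
wrist_force: [0.2, -0.9, 0.2]
width: 0.999
t 12.02 q [-0.863  0.476  1.372 -0.002  1.291 -0.755] pos [ 0.525  -0.5762  0.3764] grasp [ 0.5251 -0.5767  0.2214] yaw 83.82 z [ 2.0e-04 -3.3e-03 -1.0e+00] F [ 0.2 -0.9  0.2] Tq [-0.01  0.07  0.01] w 0.9990787327695085
to target, tool axes mm [229.6   1.2 142.7]
```

View pics/t5z.png

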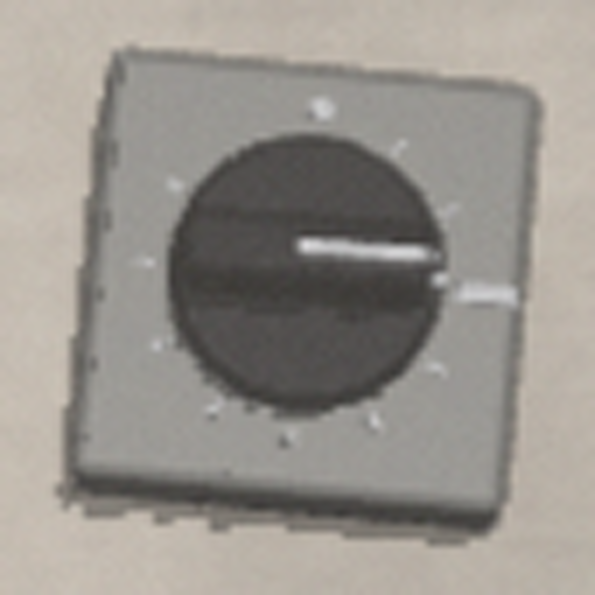

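View pics/top5.png

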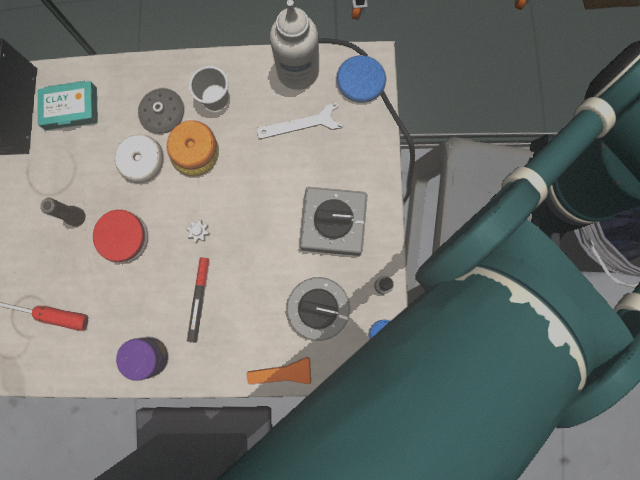

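```bash
python3 - <<'E'
from h import *
from workcell import order
P=lambda X,Y,z:onz('top',(290+(X+.5)/7-.5,180+(Y+.5)/7-.5),z)[:2]
a,b,m=P(300,245,.084),P(433,255,.084),P(518,295,.042)
c=np.array([.551,-.3485])
print(np.degrees(np.arctan2(*(b-a)[::-1])),np.degrees(np.arctan2(*(m-c)[::-1])),m)
print(order.finish_job())
E
```

```text
-96.11691439725188 -96.26353122437999 [ 0.54616069 -0.39259124]
the job is handed in; nothing more can be done
None
```

The square timer is set: its pointer stands at the long mark. I handed the job in at about 12 s; it reports no verdict.

- **Turning:** I gripped the bar, pressed the knob down until the wrist force read 13–14 N (about 4 mm), and turned it about 76° clockwise. I then eased the pressure off, opened the gripper and moved the arm clear.
- **Pointer:** In the last top picture it lies at -96.1° in the world frame, against -96.3° for the long mark. The limit is 10°.
- **Square timer:** Its outline and long mark appear where they were at the start, with the mark's outer end less than 1 mm away.
- **Round timer:** By eye it is in the same place in the first and last pictures. I didn't measure its position again.
- **Contact:** The wrist force is back to about zero, and the gripper is open and away from everything.

No check failed or disagreed.

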